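Lay two ground bars on a sprung roller bed

ROBOT

A 6-joint arm with a two-finger parallel gripper is mounted at the origin on a cart in front of the work surface, level with it; the furniture and walls round the work are solid. World frame = base frame: x ahead of the robot, y to its left, z up, the work surface at z = 0. Lengths are in m, angles in rad, forces in N, time in s.
With the tool pointing down it reaches from about 0.35 to 1 m from the base axis. Payload 7.1 kg.
Tool frame: the origin (TCP) lies between the finger pads; the fingertips stand 22 mm ahead of it and the grasp point (between the pads) lies 3 mm ahead of it; x points along the fingers, y is the direction in which the jaws open and shut, and the axes are right-handed (so a half turn about x gives the same grasp; the last joint's range is limited). The gripper opens to 85 mm and grips with 20 to 120 N. Pads are 22 mm wide; open, the fingers measure 114 mm over their backs; the gripper's body (76 mm by 85 mm) begins 54 mm behind the grasp point. The pads swing forward as they close: fully open they stand 13 mm farther back than shut.
Start: joints at [1.086, 0.423, 1.63, -0, 1.089, -0.019], TCP at [0.281, 0.558, 0.253] pointing down, gripper open.
Joint ranges: [-3, 3], [-0.9, 2.11], [0.09, 2.58], [-1.31, 4.45], [0.11, 2.69], [-2.54, 2.54]. Speed limits (rad/s): [2.39, 2.39, 3.01, 3.14, 3.14, 3.14].

INTERFACE

Orientations are given as a rotation vector (axis times angle).
In Python, from rig import manip gives the robot as it stands. The module is installed in compiled form; this text tells all that it offers. Calls block until the motion is done:
- manip.move_to(position, orientation): joint-space move of the TCP to a pose.
- manip.servo_line(position, orientation=None, rate=0.15): straight line of the TCP; orientation=None keeps the orientation; rate is the mean speed in m/s.
- manip.set_joints(angles): joint-space move.
- manip.command_gripper(opening, f_grip=None): finger opening in m; f_grip is the grip in N (None keeps the last); returns when the fingers have stopped.
- manip.hold(seconds).
- manip.solve_ik(position, orientation): joint angles nearest the present ones, or None.
- manip.camera(name): name is "side" or "top"; returns a dict with "image" (420x560x3 uint8, red, green, blue), "fx", "fy", "cx", "cy" (pixels), "cam_to_world" (4x4, takes a point from camera to world coordinates). Camera axes: x right, y down, z forward; pixel columns grow to the right and rows downward; lengths in m; the calibration is good to about 2 mm. A picture is of the moment at which its call begins. There is no depth.
A pose or a line that the arm cannot do raises manip.IKError and nothing moves.
- manip.sign_off(): hands the job in, once; it reports no verdict.
Readings, each from a call of its own:
- manip.get_time(): time.
- manip.get_joint_positions(): joint angles.
- manip.get_joint_vel(): joint speeds.
- manip.get_tau(): joint torques, N m.
- manip.get_position(): TCP position.
- manip.get_ee_rot(): TCP orientation.
- manip.get_contact_force(): force on the tool from outside, world axes, zero at the start.
- manip.get_torque(): the same for the moment, N m.
- manip.get_width(): finger opening in m.
Only numpy, scipy, OpenCV 4.12 (cv2) and the standard library are available. Lean on these libraries where they do the work, as an engineer would, in place of code of your own. Each camera call takes 0.05 s, during which the arm holds its last target.

TASK

Move the two ground steel bars from the vee rack onto the sprung roller bed: the thick bar between the pair of rollers set wider apart, the thin bar between the pair set closer together, each along the rollers and lying centrally across both rows. The bed has been jacked to a height nobody measured and it gives on its springs, so feel for the rollers and let them take the bar's weight before letting go: no bar may drop, hop or start rolling on the bed, and the bed must not be pushed down onto its stops. Leave the taper sleeve, the cap and the jaw block where they stand.

Things in the scene. Friction and masses are not known exactly. Their poses are not given: they have to be found in the camera images.
- thick_bar_mid (a point): Loose thick round bar of plain ground steel, 40 mm diameter over its middle 170 mm, with a short 22 mm diameter stub at each end (194 mm long in all); about 0.35 to 0.7 kg. Point on its axis at mid-length; x runs along the bar (y and z turn as it rolls). It starts lying level in one of the two vees of the rack, axis about 80 mm above the bench; which vee varies.
- thin_bar_mid (a point): Loose thin round bar of plain ground steel, 26 mm diameter over its middle 170 mm, with a 14 mm stub at each end (194 mm long in all); about 0.22 to 0.45 kg. Point on its axis at mid-length; x runs along the bar. It starts in the other vee of the rack, axis about 70 mm above the bench.
- thick_bar: The same thick bar; origin and x axis as thick_bar_mid.
- thin_bar: The same thin bar; origin and x axis as thin_bar_mid.
- rack: Fixed vee rack: grey base plate 150 x 190 x 8 mm with two dark notched rests, 116 mm apart and 80 mm high, that carry the two bars side by side, their axes 92 mm apart and along the rack's x. Between the rests (about 100 mm along the bars) there is free room for fingers beside and below the bars, down to the 8 mm plate. Origin: under its centre, on the bench.
- bed_base: Fixed base plate (160 x 225 mm) of the roller bed, origin under its centre, on the bench. On it, on four jack legs, stands a frame with a sprung cradle and two rows of four free-turning crowned rollers 30 mm in diameter, axes along x of the base, at y = -78, -32, +36 and +68 mm (a wide pair and a narrow pair). Jack height varies by 45 mm and is not measured: unloaded roller axes are 86 to 131 mm above the bench.
- row_a (a point): Point at bench level below the nearer row of rollers, 58 mm from the base's origin towards -x of the base. The rollers are 22 mm wide along x (30 mm as solids); between the rows about 85 mm along x is free for fingers, down to the cradle's deck 30 mm below the roller axes.
- row_b (a point): Point at bench level below the other row, 58 mm towards +x. A bar lies along x across both rows. A dividing block 18 mm wide, 16 mm higher than the roller axes, parts the two pairs in each row. The cradle carrying the rollers moves only straight up and down, by at most 8 mm, on springs of 2.5 N per mm with about 2.5 N preload: a bar set down sinks it by 0 to 4 mm, and a bar already there keeps it down.
- cradle (a joint): How far the sprung cradle with the rollers is pressed down (m): 0 unloaded, 0.008 on its stops. It says nothing of the jack height.
- wide_gap (a point): Point at bench level below the middle of the wide pair of rollers (axes 46 mm apart, at -78 and -32 mm); x along the bar to be laid, z up. The axis of the thick bar resting there lies 26 mm above the roller axes: between about 108 and 158 mm above the bench, depending on jack height and springs.
- narrow_gap (a point): Point at bench level below the middle of the narrow pair of rollers (axes 32 mm apart, at +36 and +68 mm), 107 mm from the wide pair in y; x along the bar, z up. The axis of the thin bar resting there lies 23 mm above the roller axes: between about 105 and 154 mm above the bench.
- taper_sleeve_mid (a point): Centre of a dark stepped taper sleeve, 38 mm in diameter and 62 mm high, standing behind the work: a bystander.
- cap_mid (a point): Centre of a plain turned cap, 44 mm in diameter and 34 mm high, standing behind the work: a bystander.
- jaw_block_mid (a point): Centre of a dark rectangular jaw block, 40 x 75 x 30 mm, lying behind the work: a bystander.

How it is judged:
At the end, for the whole second after the job is handed in: Thick bar between the wide pair of rollers, thin bar between the narrow pair, across both rows: axis within 5 mm of the pair's middle, mid-length within 15 mm of it, along the rollers within 0.06 rad, axis 98 to 165 mm above the bench, both let go and still (y of thick_bar_mid in the frame of wide_gap between -0.005 and 0.005 m and x of thick_bar_mid in the frame of wide_gap between -0.015 and 0.015 m and z of thick_bar_mid in the frame of wide_gap between 0.098 and 0.165 m and angle between the x axis of thick_bar_mid and the x axis of wide_gap, either way round below 0.06 rad and linear speed of each of thick_bar, thin_bar below 0.015 m/s and angular speed of each of thick_bar, thin_bar below 0.3 rad/s and contact force between each of thick_bar, thin_bar and the fingers below 0.05 N and y of thin_bar_mid in the frame of narrow_gap between -0.005 and 0.005 m and x of thin_bar_mid in the frame of narrow_gap between -0.015 and 0.015 m and z of thin_bar_mid in the frame of narrow_gap between 0.098 and 0.165 m and angle between the x axis of thin_bar_mid and the x axis of narrow_gap, either way round below 0.06 rad); the robot touches nothing.
It fails at once if The thick bar, let go above or on the bed, dropped, hopped or rolled (moving over 0.16 m/s or turning over 8 rad/s out of the fingers) (contact force between thick_bar and the fingers below 0.02 N and height (world z) of thick_bar_mid above 0.092 m and (linear speed of thick_bar above 0.16 m/s or angular speed of thick_bar above 8 rad/s)).
It fails at once if The thin bar, let go above or on the bed, dropped, hopped or rolled (moving over 0.16 m/s or turning over 8 rad/s out of the fingers) (contact force between thin_bar and the fingers below 0.02 N and height (world z) of thin_bar_mid above 0.092 m and (linear speed of thin_bar above 0.16 m/s or angular speed of thin_bar above 8 rad/s)).
It fails at once if The bed was pushed down onto its stops (over 7 of its 8 mm of travel) (value of joint cradle above 0.007 m).
It fails at once if A bystander (taper sleeve, cap or jaw block) was moved by over 15 mm (distance of any of taper_sleeve_mid, cap_mid, jaw_block_mid from where it was at the start of the episode above 0.015 m).
It also fails if it takes over 64 s, if anything falls off the work surface, if the arm or the gripper's body presses on something with over 40 N, if the wrist force passes 120 N, or if a joint passes its speed limit or range.

## Working session

There is one attempt and no reset: what is moved stays moved. The work goes in short steps, each a Python script; the robot and the scene stay as the last script left them, time stands still between calls to the robot, and variables do not carry over. Pictures are saved under pics/ and viewed, and the job is handed in when it is done.

```bash
mkdir -p pics; python3 - <<'E'
from rig import manip
import cv2,numpy as np
for n in("side","top"):
    c=manip.camera(n); cv2.imwrite(f"pics/{n}0.png",cv2.resize(c["image"][:,:,::-1],(784,588),interpolation=cv2.INTER_CUBIC)); 
    print(n,c["fx"],c["fy"],c["cx"],c["cy"]);print(np.round(c["cam_to_world"],4).tolist())
    np.savez(f"{n}0.npz",**c)
print(manip.get_time(),manip.get_ee_rot(),manip.get_contact_force(),manip.get_width())
E
```

```text
side 473.9773119007341 473.9773119007341 284.94552799763403 211.41766555438045
[[0.9966, -0.0482, 0.0673, 0.5067], [-0.0824, -0.6554, 0.7508, -0.5885], [0.008, -0.7538, -0.6571, 0.7847], [0.0, 0.0, 0.0, 1.0]]
top 466.1507496672294 466.1507496672294 277.3468998790012 213.18770123486942
[[-0.0036, -0.9864, 0.164, 0.3899], [-0.9998, 0.0066, 0.0179, 0.1934], [-0.0187, -0.1639, -0.9863, 1.0698], [0.0, 0.0, 0.0, 1.0]]
0.1 [ 0.36419018  1.54013374 -0.36632231] [-0.03473808  0.01521334  0.18225585] 0.08543084343743723
```

View pics/side0.png

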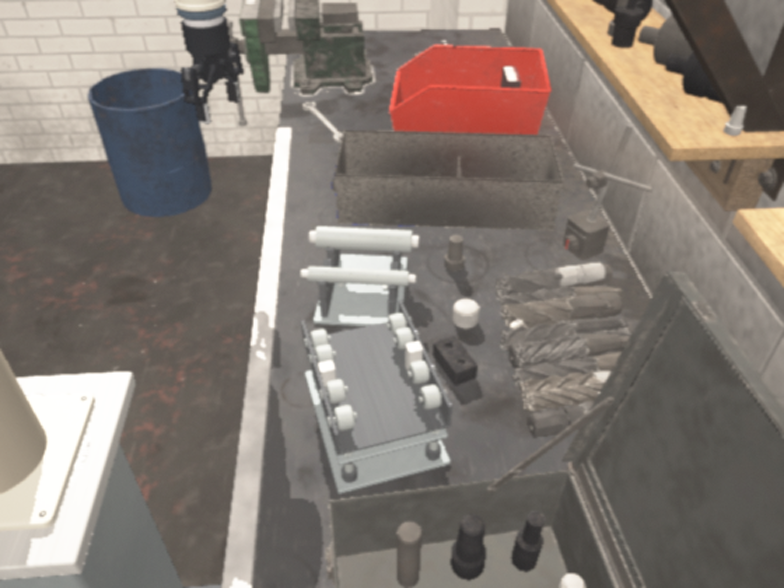

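View pics/top0.png

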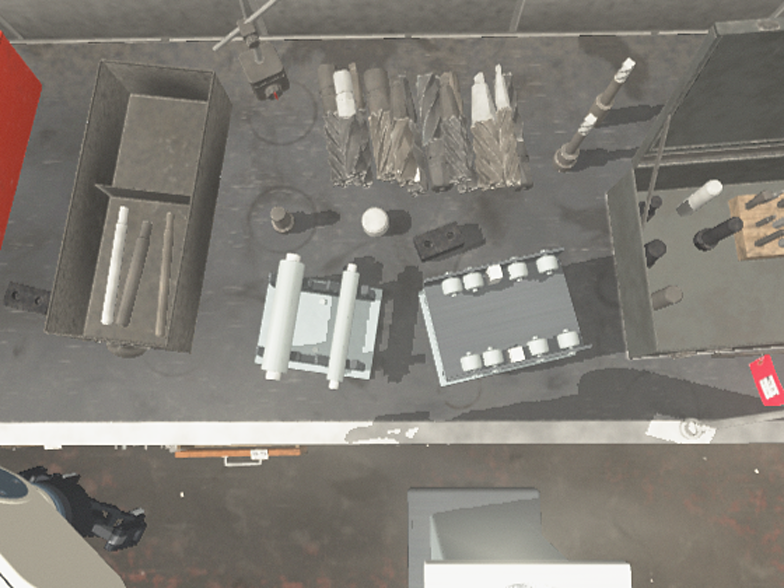

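```bash
python3 - <<'E'
import cv2,numpy as np
def crop(n,x0,x1,y0,y1,out,s):
    im=np.load(n+"0.npz")["image"][y0:y1,x0:x1,::-1]
    im=cv2.resize(im,None,fx=s,fy=s,interpolation=cv2.INTER_CUBIC)
    for u in range((x0+9)//10*10,x1,10):
        cv2.line(im,((u-x0)*s,0),((u-x0)*s,12 if u%50 else 25),(0,0,255),1)
        if u%20==0: cv2.putText(im,str(u),((u-x0)*s,10),0,.4,(0,255,255),1)
    for v in range((y0+9)//10*10,y1,10):
        cv2.line(im,(0,(v-y0)*s),(12,(v-y0)*s),(0,0,255),1)
        if v%20==0: cv2.putText(im,str(v),(0,(v-y0)*s),0,.4,(0,255,255),1)
    cv2.imwrite("pics/"+out,im)
crop("top",170,290,170,290,"t_rack.png",5)
crop("top",290,425,170,285,"t_bed.png",5)
crop("side",210,330,150,240,"s_rack.png",6)
crop("side",210,330,215,355,"s_bed.png",4)
E
```

```text
(no output)
```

View pics/t_rack.png

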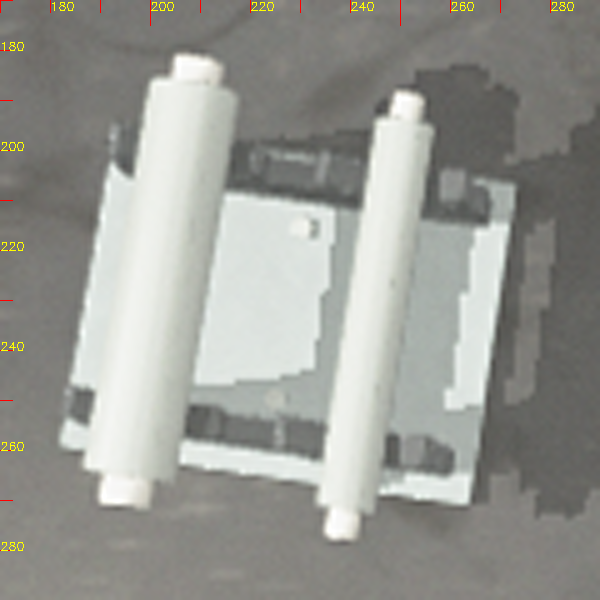

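View pics/t_bed.png

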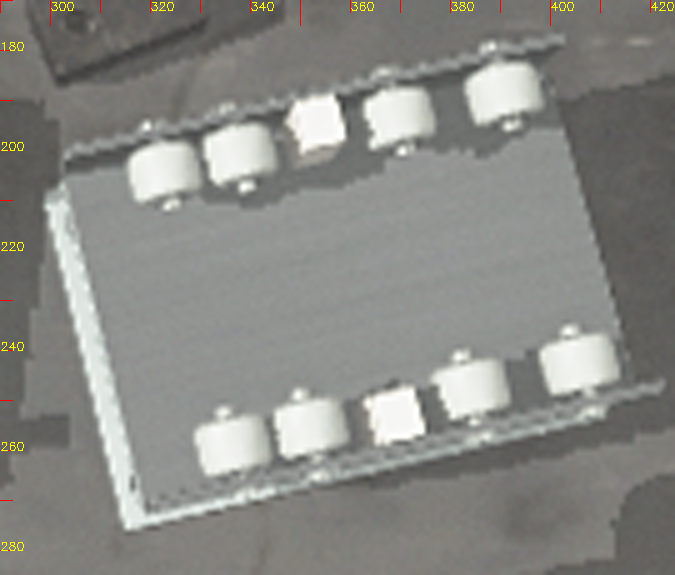

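View pics/s_bed.png

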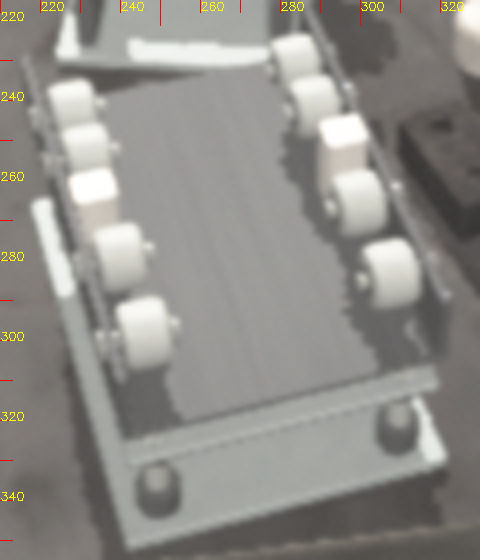

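View pics/s_rack.png

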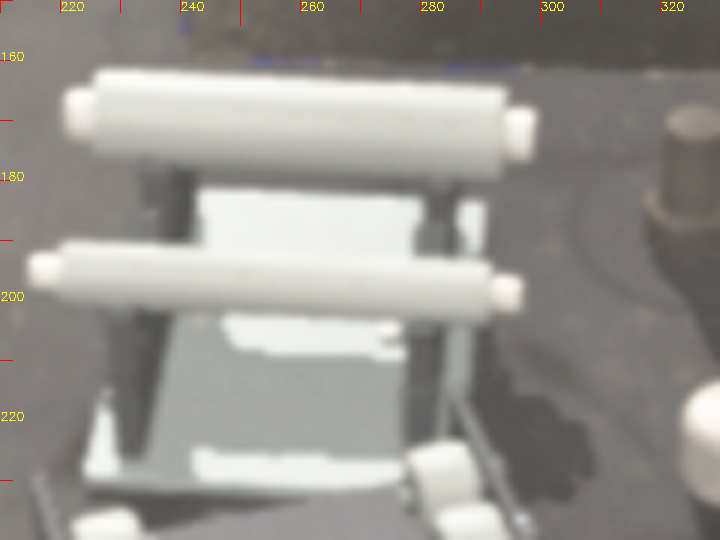

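```bash
cat > fit.py <<'E'
import numpy as np
from scipy.optimize import least_squares
C={n:np.load(n+"0.npz") for n in("side","top")}
def proj(n,P):
    c=C[n];T=np.linalg.inv(c["cam_to_world"]);p=T[:3,:3]@P+T[:3,3]
    return np.array([c["fx"]*p[0]/p[2]+c["cx"],c["fy"]*p[1]/p[2]+c["cy"]])
def W(x,y,a,l): return np.array([x+np.cos(a)*l[0]-np.sin(a)*l[1],y+np.sin(a)*l[0]+np.cos(a)*l[1],l[2]])
def fit(name,obs,x0,f,fz=None):
    for cams in (("top",),("side",),("top","side")):
        def r(p): return np.concatenate([proj(n,W(p[0],p[1],p[2],f(p,k)))-uv for n,k,uv in obs if n in cams])
        s=least_squares(r,x0);print(name,cams,np.round(s.x,4),"rms px",np.sqrt(np.mean(s.fun**2)).round(2))
    return s
# bars
def bar(z): return lambda p,k:(k*0.097,0,z)
if __name__=="__main__":
    fit("thick",[("top",1,(209.5,182.5)),("top",-1,(194.5,270.5)),("side",-1,(221.5,168.5)),("side",1,(297.5,172.2))],[.5,.3,0],bar(.080))
    fit("thin",[("top",1,(250.5,189)),("top",-1,(237.5,277.5)),("side",-1,(213.5,195.5)),("side",1,(296.5,199.2))],[.5,.2,0],bar(.070))
    ys=[.068,.036,-.032,-.078]
    obs=[]
    for k,(u) in enumerate([(320.5,205),(336,201.5),(368,194),(389,189)]): obs.append(("top",(.058,ys[k],0),u))
    for k,(u) in enumerate([(334.5,259.5),(350,256),(382,248.5),(404,243)]): obs.append(("top",(-.058,ys[k],0),u))
    for k,(u) in enumerate([(228,240.75),(231.75,251.75),(240,279.5),(246.25,298.25)]): obs.append(("side",(-.058,ys[k],0),u))
    for k,(u) in enumerate([(284,229.5),(288.75,241.25),(299.5,265.5),(308,283.75)]): obs.append(("side",(.058,ys[k],0),u))
    s=fit("bed",obs,[.5,-.1,0,.11],lambda p,k:(k[0],k[1],k[2]+p[3]))
    print(s.fun.reshape(-1,2).round(1).tolist())
E
python3 fit.py
```

```text
thick ('top',) [ 0.5281  0.3732 -0.1454] rms px 0.21
thick ('side',) [ 0.5277  0.378  -0.1562] rms px 0.3
thick ('top', 'side') [ 0.528   0.3742 -0.1473] rms px 0.58
thin ('top',) [ 0.5142  0.2836 -0.1373] rms px 0.05
thin ('side',) [ 0.5129  0.2837 -0.1391] rms px 0.57
thin ('top', 'side') [ 0.5136  0.2836 -0.1375] rms px 0.45
bed ('top',) [0.5237 0.0413 0.2242 0.1172] rms px 0.18
bed ('side',) [0.5263 0.0292 0.2171 0.125 ] rms px 0.56
bed ('top', 'side') [0.5256 0.0405 0.221  0.1127] rms px 0.69
[[0.6, -0.7], [0.0, -0.6], [-0.3, -0.4], [0.0, -0.2], [0.1, -0.8], [-0.2, -0.9], [0.1, -0.8], [-0.1, -0.3], [0.1, 1.4], [-0.2, 1.5], [-0.4, -0.9], [-0.7, -0.8], [-0.7, 1.1], [-0.7, -0.2], [-0.6, -0.4], [-1.1, -0.9]]
```

```bash
cat > fit2.py <<'E'
import numpy as np,cv2
from scipy.optimize import least_squares
from scipy.spatial.transform import Rotation as R
from fit import C,W
ys=[.068,.036,-.032,-.078]
def proj(n,P,d):
    c=C[n];M=c["cam_to_world"];Rm=M[:3,:3]@R.from_rotvec(d[3:]).as_matrix()
    p=Rm.T@(P-M[:3,3]-d[:3]);return np.array([c["fx"]*p[0]/p[2]+c["cx"],c["fy"]*p[1]/p[2]+c["cy"]])
B=dict(thick=[("top",1,(209.5,182.5)),("top",-1,(194.5,270.5)),("side",-1,(221.5,168.5)),("side",1,(297.5,172.2))],
 thin=[("top",1,(250.5,189)),("top",-1,(237.5,277.5)),("side",-1,(213.5,195.5)),("side",1,(296.5,199.2))])
T={("top",1):[(320.5,205),(336,201.5),(368,194),(389,189)],("top",-1):[(334.5,259.5),(350,256),(382,248.5),(404,243)],
("side",-1):[(228,240.75),(231.75,251.75),(240,279.5),(246.25,298.25)],("side",1):[(284,229.5),(288.75,241.25),(299.5,265.5),(308,283.75)]}
def pts(p):
    cam={"top":p[12:18],"side":p[18:24]};o=[]
    # rack yaw p2; thick x,y p0,p1 ; thin along-offset p3
    for nm,off,z in(("thick",(0,0),.08),("thin",(p[3],-.092),.07)):
        for n,k,uv in B[nm]: o.append((n,proj(n,W(p[0],p[1],p[2],(off[0]+k*.097,off[1],z)),cam[n]),uv))
    for (n,k),L in T.items():
        for y,uv in zip(ys,L): o.append((n,proj(n,W(p[4],p[5],p[6],(k*.058,y,p[7])),cam[n]),uv))
    return o
def r(p):
    o=np.concatenate([a-np.array(uv) for n,a,uv in pts(p)])/.6
    pr=np.concatenate([p[12:15]/.0015,p[15:18]/.0015,p[18:21]/.0015,p[21:24]/.0015])
    return np.concatenate([o,pr])
x0=np.zeros(24);x0[:8]=[.528,.374,-.145,0,.525,.04,.22,.112]
s=least_squares(r,x0,x_scale=np.r_[np.ones(12),np.full(12,.01)])
p=s.x;print(p[:8].round(4));print((p[12:]*1000).round(1))
J=s.jac[:,[0,1,2,3,4,5,6,7]+list(range(12,24))];print("sd",np.sqrt(np.diag(np.linalg.inv(J.T@J)))[:8].round(4))
for n,a,uv in pts(p): print(n,(a-uv).round(1),end="; ")
thin=W(*p[:3],(p[3],-.092,.07));print("\nthick",p[:2].round(4),"thin",thin.round(4),"wide",W(*p[4:7],(0,-.055,0)).round(4),"nar",W(*p[4:7],(0,.052,0)).round(4))
E
python3 fit2.py
python3 -c "
from rig import manip
from scipy.spatial.transform import Rotation as R
print(R.from_rotvec(manip.get_ee_rot()).as_matrix().round(3))"
```

```text
[ 0.5285  0.3724 -0.1415 -0.0014  0.5261  0.0388  0.2211  0.1124]
[ 0.6 -0.8  0.3  0.4  0.7 -1.  -0.6  0.8 -1.3 -1.3  0.6  0. ]
sd [0.0017 0.0018 0.006  0.0011 0.0015 0.0017 0.0041 0.0012]
top [-0.4 -0.1]; top [-0.2  0.5]; side [-0.3  0.6]; side [1.  0.1]; top [0.5 0.6]; top [0.  0.4]; side [ 1.2 -0.2]; side [-0.2 -0.3]; top [ 0.7 -0.3]; top [ 0.1 -0.2]; top [-0.3  0.1]; top [0.1 0.2]; top [ 0.1 -0.5]; top [-0.2 -0.5]; top [ 0.1 -0.4]; top [-0.1  0.1]; side [0.3 1.3]; side [0.1 1.4]; side [-0.1 -0.9]; side [-0.4 -0.7]; side [-0.3  0.9]; side [-0.3 -0.3]; side [-0.2 -0.5]; side [-0.6 -1. ]; 
thick [0.5285 0.3724] thin [0.5141 0.2816 0.07  ] wide [ 0.5381 -0.0149  0.    ] nar [0.5147 0.0895 0.    ]
[[-0.001  0.449  0.893]
 [-0.001  0.893 -0.449]
 [-1.    -0.001 -0.   ]]
```

```bash
cat > h.py <<'E'
from rig import manip
import numpy as np,cv2
from scipy.spatial.transform import Rotation as R
def ori(a):
    s,c=np.sin(a),np.cos(a)
    return R.from_matrix(np.array([[0,-s,c],[0,c,s],[-1,0,0]])).as_rotvec()
def yaw():
    m=R.from_rotvec(manip.get_ee_rot()).as_matrix();return np.arctan2(m[1,2],m[0,2])
def F(n=1):
    f=np.array(manip.get_contact_force());a=yaw()
    return np.array([f[0]*np.cos(a)+f[1]*np.sin(a),-f[0]*np.sin(a)+f[1]*np.cos(a),f[2]]) # along bar, jaw, up
def st(t=""):
    print(t,"t%.2f"%manip.get_time(),"p",np.round(manip.get_position(),4),"yaw %.3f"%yaw(),"F",F().round(2),"w %.4f"%manip.get_width(),flush=True)
E
python3 - <<'E'
from h import *
o=ori(-.1415)
for p in ([.5285,.3724,.2],[.5285,.3724,.08],[.5147,.0895,.13],[.5381,-.0149,.14]): print(manip.solve_ik(p,o if p[1]>.2 else ori(.221)))
manip.move_to([.5285,.3724,.18],o); st("above")
manip.servo_line([.5285,.3724,.080],rate=.12); manip.hold(.15); st("down")
manip.command_gripper(.045,60); manip.hold(.1); st("near")
manip.command_gripper(.036,60); manip.hold(.2);st("grip")
E
```

```text
[ 0.5954233   0.51445497  1.61736561  0.          1.00977207 -0.83387303]
[ 0.5954233   0.67514651  1.66486995  0.          0.8015762  -0.83387303]
[ 1.49385793e-01  4.58853091e-01  1.93504651e+00 -4.44089210e-16
  7.47693050e-01 -1.64241053e+00]
[-4.97911229e-02  4.60603762e-01  1.89607438e+00 -4.44089210e-16
  7.84914507e-01 -1.84158745e+00]
above t1.31 p [0.5281 0.3731 0.1802] yaw -0.141 F [-0.02  0.27 -0.13] w 0.0853
down t2.44 p [0.529  0.3728 0.081 ] yaw -0.141 F [0.82 0.11 0.94] w 0.0851
near t3.02 p [0.5285 0.3724 0.08  ] yaw -0.142 F [0.15 0.32 1.17] w 0.0450
grip t3.43 p [0.5291 0.3742 0.0808] yaw -0.141 F [-1.61  5.69  2.12] w 0.0385
```

```bash
python3 - <<'E'
from h import *
manip.servo_line([.5287,.374,.09],rate=.06); manip.hold(.15); st("l1")
manip.servo_line([.5287,.374,.22],rate=.2); manip.hold(.3); st("l2")
for i in range(4): manip.hold(.05); print(F().round(2))
for n in("top","side"):
    c=manip.camera(n); cv2.imwrite(f"pics/{n}1.png",c["image"][:,:,::-1])
E
```

```text
l1 t3.90 p [0.5284 0.3736 0.0896] yaw -0.142 F [ 0.62 -0.67 -4.38] w 0.0384
l2 t5.00 p [0.5283 0.3737 0.2188] yaw -0.142 F [ 0.23 -0.06 -4.23] w 0.0385
[ 0.24  0.11 -3.57]
[ 0.1   0.   -3.69]
[ 0.3   0.96 -3.89]
[ 0.39  0.65 -4.08]
```

View pics/side1.png

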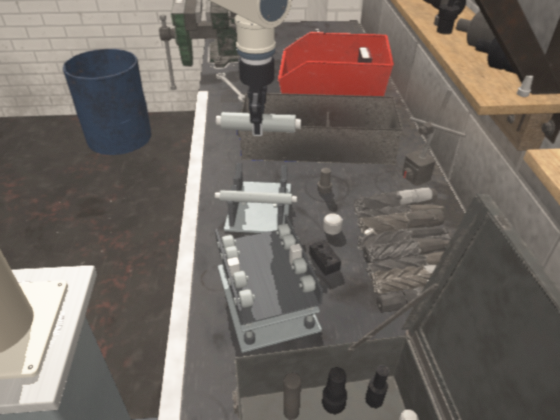

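View pics/top1.png

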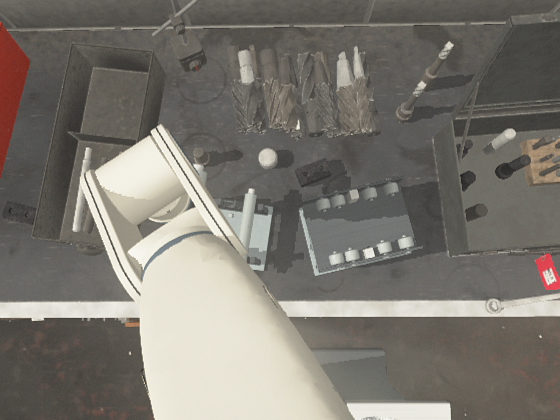

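```bash
cat >> h.py <<'E'
def avg(n=4):
    L=[]
    for i in range(n): manip.hold(.03); L.append(F())
    return np.mean(L,0)
def feel(x,y,z0,zmin,f0,step=.0015,thr=1.5):
    z=z0
    while z>zmin:
        z-=step; manip.servo_line([x,y,z],rate=.03); f=avg(2)-f0
        if f[2]>thr*.6: f=avg(4)-f0
        print("z %.4f"%z,np.round(manip.get_position(),4),"dF",f.round(2),flush=True)
        if f[2]>thr or abs(f[1])>thr*1.3: return z
    return None
E
python3 - <<'E'
from h import *
x,y,a=.5379,-.0135,.221
manip.move_to([x,y,.21],ori(a))
manip.servo_line([x,y,.158],rate=.1); manip.hold(.25); f0=avg(6); st("pre"); print("f0",f0.round(2)); np.save("f0.npy",f0)
print(feel(x,y,.153,.130,f0)); st()
E
```

```text
pre t7.86 p [ 0.538  -0.0135  0.1583] yaw 0.221 F [ 0.21  0.   -3.93] w 0.0383
f0 [ 0.23  0.17 -4.14]
z 0.1515 [ 0.5378 -0.0135  0.1513] dF [-0.09 -0.54 -0.04]
z 0.1500 [ 0.5379 -0.0135  0.15  ] dF [-0.43  0.13  0.33]
z 0.1485 [ 0.5379 -0.0135  0.1485] dF [-0.   -0.14  0.09]
z 0.1470 [ 0.5379 -0.0135  0.147 ] dF [ 0.38 -0.36  0.23]
z 0.1455 [ 0.5379 -0.0135  0.1455] dF [-0.26 -0.6   0.36]
z 0.1440 [ 0.5379 -0.0135  0.144 ] dF [-0.43 -0.61 -0.14]
z 0.1425 [ 0.5379 -0.0135  0.1424] dF [-0.15 -0.23 -0.02]
z 0.1410 [ 0.538  -0.0135  0.1412] dF [-1.1   0.41  4.56]
0.141
 t10.64 p [ 0.538  -0.0135  0.1412] yaw 0.221 F [-0.87  0.85 -0.07] w 0.0389
```

```bash
python3 - <<'E'
from h import *
f0=np.load("f0.npy"); print((avg(8)-f0).round(2))
x,y=.5379,-.0135
manip.servo_line([x,y,.1408],rate=.02); print((avg(8)-f0).round(2)); st()
c=manip.camera("side"); cv2.imwrite("pics/side2.png",cv2.resize(c["image"][190:360,190:350,::-1],None,fx=3.5,fy=3.5,interpolation=cv2.INTER_CUBIC))
E
```

```text
[-1.16  0.23  5.23]
[-1.09 -0.03  5.49]
 t11.43 p [ 0.538  -0.0135  0.1408] yaw 0.221 F [-1.03  0.69  1.3 ] w 0.0387
```

View pics/side2.png

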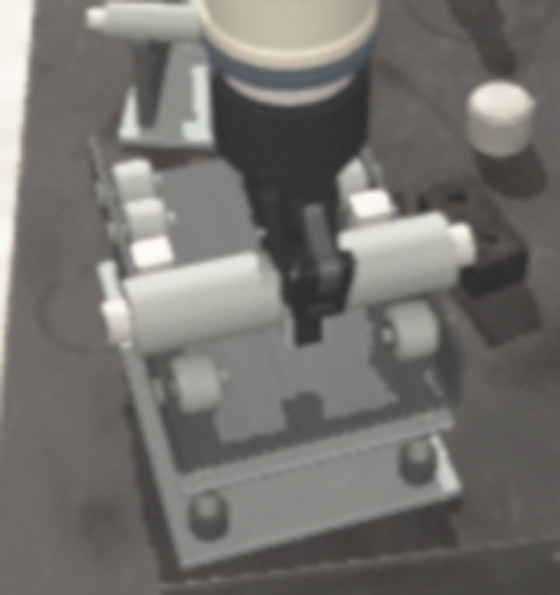

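```bash
python3 - <<'E'
from fit import *
fit("thick",[("side",-1,(220,281.5)),("side",1,(325.4,259.6))],[.54,-.01,.2],bar(.1395))
E
```

```text
Traceback (most recent call last):
  File "fit.py", line 11, in fit
    s=least_squares(r,x0);print(name,cams,np.round(s.x,4),"rms px",np.sqrt(np.mean(s.fun**2)).round(2))
  File "fit.py", line 10, in r
    def r(p): return np.concatenate([proj(n,W(p[0],p[1],p[2],f(p,k)))-uv for n,k,uv in obs if n in cams])
                     ~~~~~~~~~~~~~~^^^^^^^^^^^^^^^^^^^^^^^^^^^^^^^^^^^^^^^^^^^^^^^^^^^^^^^^^^^^^^^^^^^^^^
ValueError: need at least one array to concatenate
```

```bash
sed -i 's/    for cams in/    have={o[0] for o in obs}\n    for cams in/; s/        def r(p)/        if not set(cams)<=have: continue\n        def r(p)/' fit.py; python3 - <<'E'
from fit import *
fit("thick",[("side",-1,(220,281.5)),("side",1,(325.4,259.6))],[.54,-.01,.2],bar(.1395))
E
```

```text
thick ('side',) [ 0.5394 -0.012   0.1922] rms px 0.68
```

```bash
python3 - <<'E'
from h import *
for w in (.0395,.0405,.043,.050,.062): manip.command_gripper(w,20); st("open")
manip.hold(.15); f1=avg(4); print("empty",f1)
c=manip.camera("side"); cv2.imwrite("pics/side3.png",cv2.resize(c["image"][190:360,190:350,::-1],None,fx=3.5,fy=3.5,interpolation=cv2.INTER_CUBIC))
E
```

```text
open t11.69 p [ 0.538  -0.0135  0.1408] yaw 0.221 F [-0.3   0.49  0.95] w 0.0395
open t11.91 p [ 0.5379 -0.0135  0.1407] yaw 0.221 F [-1.01  0.86 -0.31] w 0.0402
open t12.12 p [ 0.5379 -0.0135  0.1408] yaw 0.221 F [ 0.04  0.23 -0.9 ] w 0.0433
open t12.37 p [ 0.5379 -0.0135  0.1408] yaw 0.221 F [-0.25 -0.34  0.1 ] w 0.0499
open t12.64 p [ 0.5379 -0.0135  0.1408] yaw 0.221 F [-0.25 -0.02  1.1 ] w 0.0620
empty [ 0.23942741 -0.03608446  0.35947492]
```

View pics/side3.png

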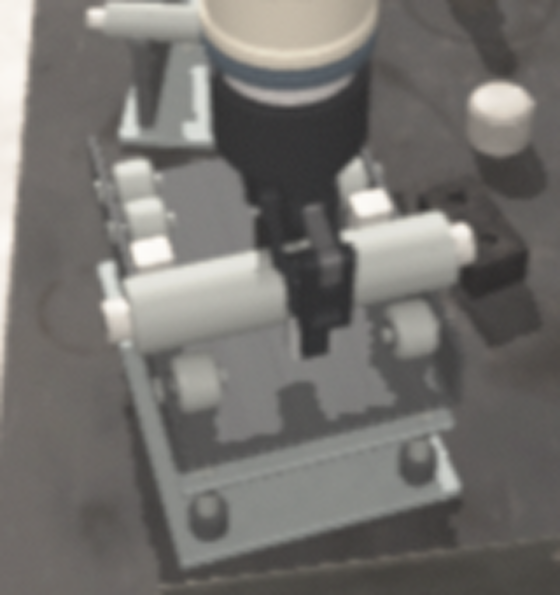

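```bash
python3 - <<'E'
from h import *
manip.servo_line([.5379,-.0135,.20],rate=.12); manip.command_gripper(.075,60); st("up")
o=ori(-.1415); x,y=.5145,.2833
manip.move_to([x,y,.17],o)
manip.servo_line([x,y,.071],rate=.12); manip.hold(.1); st("down")
manip.command_gripper(.031,60); manip.hold(.1); st("near")
manip.command_gripper(.022,60); manip.hold(.2);st("grip")
p=manip.get_position()
manip.servo_line([p[0],p[1],.081],rate=.06); manip.hold(.1); st("l1")
manip.servo_line([p[0],p[1],.21],rate=.2); manip.hold(.2); st("l2"); print(avg(4).round(2))
for n in("side","top"):
    c=manip.camera(n); cv2.imwrite(f"pics/{n}4.png",c["image"][:,:,::-1])
E
```

```text
up t13.90 p [ 0.5375 -0.0135  0.1993] yaw 0.221 F [0.42 0.   0.3 ] w 0.0749
down t16.12 p [0.5151 0.2836 0.072 ] yaw -0.141 F [-0.34 -0.47  0.16] w 0.0751
near t16.72 p [0.5145 0.2833 0.071 ] yaw -0.141 F [ 0.1   0.6  -0.06] w 0.0313
grip t17.13 p [0.5146 0.2835 0.0712] yaw -0.142 F [-1.95  0.92  2.92] w 0.0243
l1 t17.55 p [0.5144 0.2833 0.0809] yaw -0.142 F [ 0.98 -0.37 -2.01] w 0.0241
l2 t18.54 p [0.5138 0.2831 0.2084] yaw -0.142 F [-0.54  0.18 -2.48] w 0.0244
[ 0.2   0.28 -2.06]
```

View pics/side4.png

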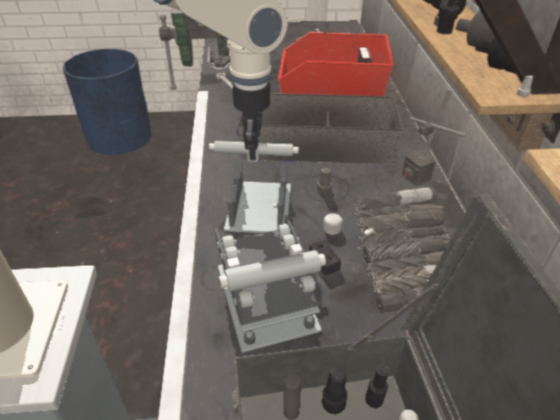

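View pics/top4.png

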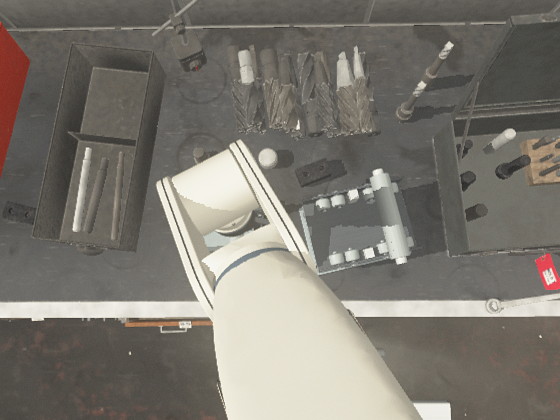

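```bash
python3 - <<'E'
from h import *
x,y,a=.5145,.0909,.221
manip.move_to([x,y,.20],ori(a))
manip.servo_line([x,y,.150],rate=.1); manip.hold(.25); f0=avg(8); st("pre"); print("f0",f0.round(2)); np.save("f0.npy",f0)
print(feel(x,y,.1475,.130,f0,step=.001,thr=1.3)); print((avg(8)-f0).round(2)); st()
c=manip.camera("side"); cv2.imwrite("pics/side5.png",cv2.resize(c["image"][190:360,190:350,::-1],None,fx=3.5,fy=3.5,interpolation=cv2.INTER_CUBIC))
E
```

```text
pre t20.73 p [0.5146 0.0909 0.1502] yaw 0.221 F [-0.72 -0.24 -2.24] w 0.0241
f0 [-0.53  0.01 -2.11]
z 0.1465 [0.5144 0.0909 0.1463] dF [ 1.1   0.55 -0.74]
z 0.1455 [0.5145 0.0909 0.1455] dF [ 1.47  0.   -0.72]
z 0.1445 [0.5145 0.0909 0.1445] dF [ 0.34  0.01 -0.19]
z 0.1435 [0.5145 0.0909 0.1435] dF [ 0.79  0.31 -0.74]
z 0.1425 [0.5145 0.0909 0.1425] dF [ 0.13 -0.31 -0.07]
z 0.1415 [0.5145 0.0909 0.1415] dF [ 0.67 -0.11 -0.38]
z 0.1405 [0.5145 0.0909 0.1405] dF [ 0.54 -0.36 -0.04]
z 0.1395 [0.5145 0.0909 0.1395] dF [ 0.2   0.38 -0.34]
z 0.1385 [0.5145 0.0909 0.1385] dF [ 0.17 -0.15 -0.15]
z 0.1375 [0.5145 0.0909 0.1375] dF [ 0.34 -0.09 -0.13]
z 0.1365 [0.5146 0.0908 0.1366] dF [ 0.55 -0.63  0.43]
z 0.1355 [0.5147 0.0908 0.1356] dF [ 0.51 -2.18  3.25]
0.13549999999999998
[ 0.49 -2.1   2.67]
 t24.95 p [0.5146 0.0909 0.1356] yaw 0.221 F [ 0.14 -3.09  1.63] w 0.0243
```

View pics/side5.png

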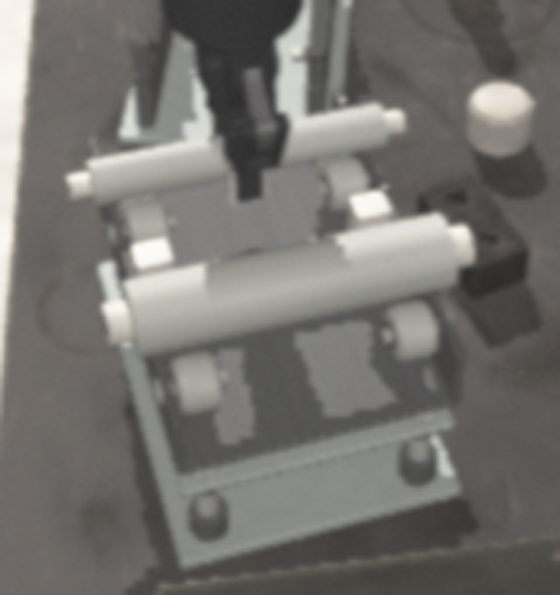

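```bash
python3 - <<'E'
from h import *
f0=np.load("f0.npy");x,y,a=.5145,.0909,.221
d=0;z=.1355
for i in range(10):
    d-=.0004
    manip.servo_line([x-d*np.sin(a),y+d*np.cos(a),z],rate=.02); f=avg(5)-f0
    print("d %.4f z %.4f"%(d,z),f.round(2),flush=True)
    if abs(f[1])<.6 : 
        if f[2]>1.8: break
        z-=.0005
st()
E
```

```text
d -0.0004 z 0.1355 [ 0.93 -1.97  2.4 ]
d -0.0008 z 0.1355 [ 1.4  -1.46  1.33]
d -0.0012 z 0.1355 [ 1.92 -1.18  1.54]
d -0.0016 z 0.1355 [ 1.48 -0.46  0.95]
d -0.0020 z 0.1350 [0.38 0.38 2.18]
 t27.08 p [0.5149 0.089  0.135 ] yaw 0.221 F [-0.52  1.33  0.89] w 0.0242
```

```bash
python3 - <<'E'
from h import *
f0=np.load("f0.npy");x,y,a=.5145,.0909,.221;d=-.002
print((avg(12)-f0).round(2))
for z in(.1347,.1344):
    manip.servo_line([x-d*np.sin(a),y+d*np.cos(a),z],rate=.02); f=avg(12)-f0; print(z,f.round(2))
    if f[2]>2.8: break
E
```

```text
[0.2  0.42 2.28]
0.1347 [0.02 0.2  2.86]
```

```bash
python3 - <<'E'
from h import *
for w in (.0250,.0258,.027,.031,.040,.050): manip.command_gripper(w,20); st("open")
manip.hold(.1); print(avg(4).round(2))
p=[.51494,.08895]
manip.servo_line([p[0],p[1],.20],rate=.1)
manip.move_to([.36,.40,.30],ori(-.3)); st("away")
for n in("side","top"):
    c=manip.camera(n); np.savez(n+"9.npz",**c)
    y0,y1,x0,x1=(190,360,190,350) if n=="side" else (150,290,280,430)
    cv2.imwrite(f"pics/{n}9.png",cv2.resize(c["image"][y0:y1,x0:x1,::-1],None,fx=3.5 if n=="side" else 4,fy=3.5 if n=="side" else 4,interpolation=cv2.INTER_CUBIC))
E
```

```text
open t28.35 p [0.5149 0.0889 0.1347] yaw 0.221 F [-1.    0.08 -0.13] w 0.0249
open t28.57 p [0.515  0.089  0.1347] yaw 0.221 F [-0.46  0.46  0.55] w 0.0256
open t28.78 p [0.5151 0.0889 0.1347] yaw 0.221 F [ 0.21 -0.5   0.81] w 0.0269
open t29.00 p [0.515  0.089  0.1347] yaw 0.221 F [ 0.01 -0.87 -0.68] w 0.0313
open t29.26 p [0.5149 0.0889 0.1347] yaw 0.221 F [ 0.01 -0.26 -0.93] w 0.0402
open t29.52 p [0.515  0.089  0.1347] yaw 0.221 F [ 0.7  -0.91  0.14] w 0.0503
[-0.03  0.21  0.  ]
away t31.91 p [0.3602 0.3994 0.2994] yaw -0.300 F [0.22 0.68 0.39] w 0.0501
```

View pics/side9.png

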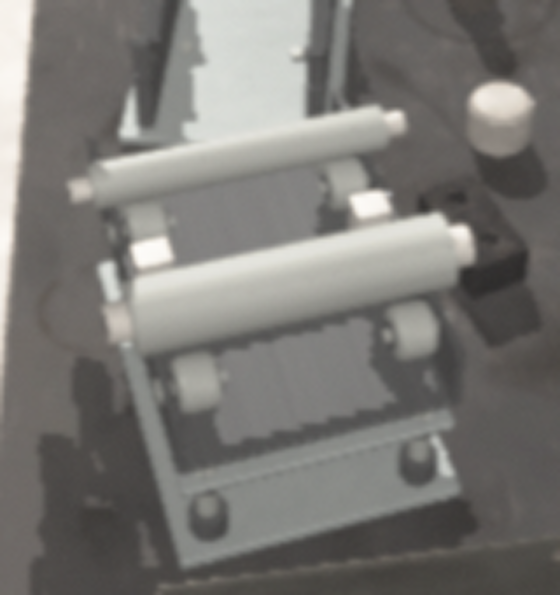

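View pics/top9.png

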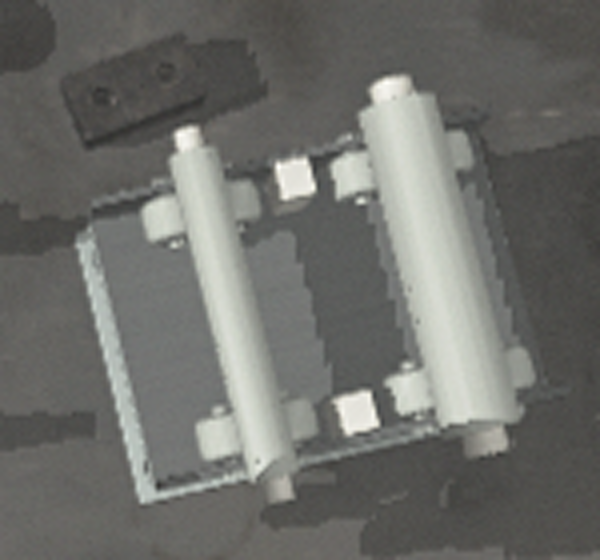

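```bash
python3 - <<'E'
from fit import *
a=fit("thick",[("top",1,(377.75,169.5)),("top",-1,(401.75,263.5)),("side",-1,(220.3,281.9)),("side",1,(325.4,259.6))],[.54,-.01,.2],bar(.139)).x
b=fit("thin",[("top",1,(326.75,182)),("top",-1,(350.25,274.5)),("side",-1,(210,244.4)),("side",1,(306,225.2))],[.54,-.01,.2],bar(.134)).x
for o in([.5256,.0405],[.5261,.0388]):
    for n,p in(("thick",a),("thin",b)):
        d=p[:2]-o;y=.221;print(n,np.round([d@[np.cos(y),np.sin(y)],d@[-np.sin(y),np.cos(y)],p[2]-y],4))
E
```

```text
thick ('top',) [ 0.538  -0.0156  0.2053] rms px 0.35
thick ('side',) [ 0.5397 -0.012   0.1976] rms px 0.64
thick ('top', 'side') [ 0.5389 -0.0142  0.2015] rms px 0.85
thin ('top',) [0.5155 0.0874 0.2222] rms px 0.1
thin ('side',) [0.5166 0.0891 0.2072] rms px 0.28
thin ('top', 'side') [0.5161 0.088  0.2166] rms px 0.45
thick [ 0.001  -0.0563 -0.0195]
thin [ 0.0011  0.0484 -0.0044]
thick [ 0.0009 -0.0545 -0.0195]
thin [ 0.001   0.0502 -0.0044]
```

```bash
python3 - <<'E'
from h import *
st(); manip.sign_off()
E
```

```text
t32.01 p [0.3605 0.3992 0.2995] yaw -0.301 F [ 0.12 -0.74 -0.25] w 0.0498
the job is handed in; nothing more can be done
```

Both bars are on the roller bed, and I handed the job in at about 32 s of the 64 s allowed. The hand-in reports no verdict.

**Thick bar (wide pair):** I lowered it until the bed pushed back with about 5.5 N, slightly more than its weight of roughly 4.5 N. There was almost no sideways force, so it was centred before I opened the fingers in small steps.

**Thin bar (narrow pair):** It first touched only one roller, with about 2 N of sideways force. I shifted it 2 mm until that vanished, let the bed take about 2.9 N against a weight of roughly 2.5 N, then released it in small steps.

**Last checks:**
- **Seating:** the final pictures show each bar lying across both rows between its own pair of rollers.
- **Along the rollers:** each bar's mid-length measured about 1 mm from the middle of its pair.
- **Angle:** the thick bar measured 0.02 rad off the rollers and the thin bar under 0.01 rad, against the 0.06 limit.
- **Sideways:** the thick bar measured within about 1.5 mm of the middle of its pair.
- **Bed travel:** I never read the cradle directly. From the forces, it went down roughly 2 mm at most.
- **Bystanders:** the arm stayed clear of the sleeve, cap and jaw block. The cap and jaw block still stood in place in the last pictures; the sleeve was not in those crops, and I took no before-and-after measurements.

**One disagreement:** the cameras put the thin bar 2–4 mm off the middle of its pair, and the two bars about 105 mm apart instead of 107 mm. The cameras are only good to about 2 mm, and the force readings showed the bar centred, so I trusted the forces and did not move it.

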